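# Refit the air purifier's filter

## Task

Fit the clean white filter into the open bay of the air purifier lying on the desk: draw the orange latch back if it is in the way, tuck the filter's blue tongue under the blue lip, swing the other end down until the filter lies flush in the bay, then slide the latch fully home over its edge. Leave the dirty brown filter and everything else on the desk where they are.

Things in the scene. Friction and masses are not known exactly. Their poses are not given: they have to be found in the camera images.
- clean_centre (a point): Clean filter, white pleats, about 0.25 kg: white frame 150 x 120 x 20 mm, and from one short side (-x) a blue tongue sticking out 20 mm, 110 mm wide, 8 mm thick, level with the underside; 170 mm overall. Point: centre of the 170 x 120 x 20 mm outline, 10 mm above the underside; x runs from tongue to free end, z out of the top face.
- clean_handle (a point): Centre of the clean filter's blue fin-shaped handle, 10 mm (x) x 84 mm (y), rising 30 mm above the frame's top face; it is at x +10, y 0, z +25 mm from the centre point, axes the same.
- used_centre (a point): Used filter, dark brown pleats, to be left alone: same shape, point and axes as the clean one. Each filter starts loose on a slanted aluminium stand fixed to the desk, sloping at 30 degrees, tongue end lowest and towards the robot, against a ledge that rises 7 mm above the slope. The stands' places vary and may be swapped.
- bay (a point): Filter bay in the top of a white air purifier on its back, fixed (shell 262 x 178 mm, 80 mm tall). Point: centre of the flat bay floor, 60 mm above the desk; x points from lip end to latch end, z up. Inside 174 mm long (x -87 to +87), 128 mm wide, 20 mm deep. Filter home: x along x, its centre 10 mm above this point, top level with the rim; play 2 mm lengthwise, 4 mm sideways each way.
- lip_edge (a point): Middle of the lower inner edge of the blue lip, at x -71, y 0, z +14 mm from the bay point; axes as the bay's. The lip, 6 mm thick, overhangs the bay floor by 16 mm (x -87 to -71) across the whole width, with 14 mm of height under it; its top is level with the rim.
- latch_knob (a point): Centre of the latch's orange knob, 100 mm above the desk; axes as the bay's. The knob is 16 mm (x) x 28 mm (y), 27 mm tall, on a flat orange plate at the latch end. Fully home it is at bay x +104 mm, y 0; drawing back moves it in +x, up to +136 mm.
- latch (a joint): Travel of the latch, m: 0 fully home (its 5 mm thick, 40 mm wide plate covers the last 14 mm of the bay, 2 mm above the rim), 0.032 fully drawn back; clear of the bay from 0.015 on. It may start anywhere, stays where it is left, and slides with about 2 N.
- mug_mid (a point): Bystander: blue mug, 80 mm across, 90 mm tall (point: half-way up).
- spray_mid (a point): Bystander: clear disinfectant bottle with orange cap, 64 mm across, 170 mm tall (point: half-way up).
- tape_mid (a point): Bystander: grey tape dispenser 130 x 55 mm, 75 mm tall (point: 30 mm up).
Mind the look-alikes: they are no part of the job. Leave any red look-alike of the part that bears clean_centre alone.

How it is judged:
On the way, in this order (a step that is already met when the one before it is completed fails the run):
1. the tongue of the clean filter is under the lip while the filter still slopes (x of clean_centre in the frame of bay below 0.016 m and z of clean_centre in the frame of bay between 0.015 and 0.062 m and angle between the z axis of clean_centre and the z axis of bay, either way round above 0.08 rad and angle between the x axis of clean_centre and the x axis of bay, either way round below 0.6 rad and x of lip_edge in the frame of clean_centre above -0.083 m and z of lip_edge in the frame of clean_centre above -0.003 m), for 0.05 s.
2. the clean filter lies flush in the bay (x of clean_centre in the frame of bay between -0.006 and 0.006 m and y of clean_centre in the frame of bay between -0.007 and 0.007 m and z of clean_centre in the frame of bay between 0.006 and 0.0135 m and angle between the z axis of clean_centre and the z axis of bay, either way round below 0.04 rad and angle between the x axis of clean_centre and the x axis of bay, either way round below 0.08 rad), for 0.2 s.
At the end, for the whole second after the job is handed in: The clean filter lies in the bay, its centre within 6 mm lengthwise, 7 mm sideways and 4 mm in height of its place, level within 2.3 degrees; the latch is within 5 mm of fully home; the used filter has moved less than 20 mm and every bystander less than 30 mm (all of step 2 and value of joint latch below 0.005 m and distance of each of mug_mid, spray_mid, tape_mid from where it was at the start of the episode below 0.03 m and distance of used_centre from where it was at the start of the episode below 0.02 m); the robot touches nothing.
It fails at once if a bystander or the used filter is pushed away or knocked over (distance of any of mug_mid, spray_mid, tape_mid from where it was at the start of the episode above 0.04 m or distance of used_centre from where it was at the start of the episode above 0.03 m).
It also fails if it takes over 67 s, if anything falls off the work surface, if the arm or the gripper's body presses on something with over 40 N, if the wrist force passes 120 N, or if a joint passes its speed limit or range.

## Robot

A 7-joint arm with a two-finger parallel gripper is mounted at the origin on the work surface. World frame = base frame: x ahead of the robot, y to its left, z up, the work surface at z = 0. Lengths are in m, angles in rad, forces in N, time in s.
With the tool pointing down it reaches from about 0.425 to 0.925 m from the base axis. Payload 6.8 kg.
Tool frame: the origin (TCP) lies at the very end of the fingers, on their centre line; the grasp point (between the pads) lies 19 mm behind it; z points along the fingers, y is the line along which they close (so a half turn about z gives the same grasp; the last joint's range is limited). The gripper opens to 85 mm and grips with 20 to 120 N. Pads are 22 mm wide; open, the fingers measure 114 mm over their backs; the gripper's body (76 mm by 85 mm) begins 54 mm behind the grasp point. The pads swing forward as they close: fully open they stand 13 mm farther back than shut.
Start: joints at [-0.108, 0.477, 0.022, 1.555, -0.011, 1.109, -0.083], TCP at [0.675, 0, 0.231] pointing down, gripper open.
Joint ranges: [-2.96, 2.96], [-0.34, 2.1], [-1.41, 1.46], [0.24, 2.44], [-1.37, 4.51], [0.17, 1.92], [-2.96, 2.96]. Speed limits (rad/s): [2.39, 2.39, 3.14, 3.14, 3.14, 3.14, 3.14].

## Interface

Orientations are given as a rotation vector (axis times angle).
In Python, from bench import monitor, optics, r gives the robot as it stands.
- The arm moves only by the shell command python3 -m crank 'ROWS' [OPENING] [FORCE]. ROWS is JSON, a list of rows, each a list of 2 entries, a list of its own where there are three numbers: the shift along the tool's x, y, z in cm, then the turn, a rotation vector about the tool's x, y, z in rad. A call has 1 to 5 rows; each row shifts and turns the commanded pose from where the row before left it, along the tool's axes as they then stand; what a row does not reach is not made up. A row lasts 1/10 s, in which the tool goes at most 50 mm and 8.59 degrees, less where a joint would pass 70% of its speed; a pose out of reach is approached as far as the arm can. A call is refused whole if a number of a shift passes 5 or a number of a turn 0.15, either way. A call with a gripper value outside its range is refused whole. OPENING is the finger opening in cm, from 0 to 8.54, set as the call begins (- or left out, the last holds). The fingers move at their own pace and stop on an object; FORCE is the grip in N (left out, the last holds). Time passes only in rows, so rows that do not move let the fingers close. It gives the time, the measured TCP pose, the force, the opening and the grip force at its end, in the units of the state.
- monitor.get_obs(): the state, without advancing time (a new reading comes with each control period).
- optics.grab_frame(name): name is "scene" or "side" or "wrist"; returns (picture, depth): 400x640x3 uint8, red, green, blue; 400x640 float32, m along the optical axis (not along the pixel's ray), 0 where there is no reading.
- optics.camera_model(name): a dict with "vertical_fov" (degrees; the focal length in pixels is half the picture's height over the tangent of half this angle, whatever the lens; pixels are square), "cx", "cy" (the principal point, pixels), "R" (3x3) and "t" (3): a world point X has camera coordinates R X + t; the wrist camera has in their place "hand_eye" (4x4, takes a point from camera to tool coordinates, whose origin is the TCP and whose axes are the flange's). Camera axes: x right, y down, z forward; pixel columns grow to the right and rows downward; lengths in m; the calibration is good to about 2 mm. A picture is of the moment at which its call begins: read the wrist's pose just before it. camera_model takes no time and is no camera call.
- r.hand_in(): hands the job in; it is judged then, once.
The state is a dict: "clock": time; "joints": joint angles; "qvel": joint speeds; "tau": joint torques, N m; "tcp_pos": TCP position; "orientation": TCP orientation; "contact_force": force on the tool from outside, world axes, zero at the start; "moment": the same for the moment, N m; "grip_width": finger opening in m; "gripper_force": force on a finger pad.
Only numpy, scipy, OpenCV 4.12 (cv2) and the standard library are available. Lean on these libraries where they do the work, as an engineer would, in place of code of your own. Each camera call takes 0.05 s, during which the arm holds its last target. There are 200 camera calls.

## Working session

There is one attempt and no reset: what is moved stays moved. The work goes in short steps, Python scripts to look and compute and a shell command to move; the robot and the scene stay as the last step left them, time stands still between calls to the robot, and variables do not carry over. Pictures are saved under pics/ and viewed, at most 10 in all, crops included, and the job is handed in when it is done.

```bash
ls; mkdir -p pics
cat > h.py <<'E'
import numpy as np, cv2, pickle
from bench import monitor, optics, r
from scipy.spatial.transform import Rotation as Rn
def K(m,h=400):
    f=h/2/np.tan(np.radians(m['vertical_fov'])/2); return f,m['cx'],m['cy']
def grab(n):
    o=monitor.get_obs(); p,d=optics.grab_frame(n); m=optics.camera_model(n); f,cx,cy=K(m)
    if 'hand_eye' in m:
        H=np.array(m['hand_eye']); T=np.eye(4); T[:3,:3]=Rn.from_rotvec(o['orientation']).as_matrix(); T[:3,3]=o['tcp_pos']; C=T@H; Rc,tc=C[:3,:3],C[:3,3]
    else:
        R=np.array(m['R']); Rc=R.T; tc=-R.T@np.array(m['t'])
    v,u=np.mgrid[:400,:640]; ray=np.stack([(u-cx)/f,(v-cy)/f,np.ones_like(u,float)],-1)@Rc.T
    X=tc+ray*d[...,None]; X[d==0]=np.nan
    return p,d,X,ray,tc
E
python3 - <<'E'
from h import *
for n in ['scene','side','wrist']:
    p,d,X,ray,tc=grab(n); cv2.imwrite(f'pics/{n}0.png',p[...,::-1]); np.savez(f'pics/{n}0.npz',p=p,d=d,X=X,ray=ray,tc=tc); print(n,tc,ray[200,320],(d>0).mean())
o=monitor.get_obs();print(o)
a=cv2.imread('pics/scene0.png');b=cv2.imread('pics/side0.png')
E
```

```text
pics
scene [1.35204921 0.1820929  0.69090673] [-0.77819447 -0.28484268 -0.55984984] 0.99596875
side [ 0.2211137  -1.06416814  0.64112268] [ 0.22074949  0.85143562 -0.47582387] 0.996109375
wrist [0.67479747 0.071166   0.37282919] [-0.01069763 -0.30045929 -0.95399103] 0.9961875
{'clock': 0.15, 'joints': array([-0.10814435,  0.477666  ,  0.02234204,  1.55616543, -0.01152681,
        1.10929049, -0.08312437]), 'qvel': array([-0.00095209, -0.00107596, -0.00111828, -0.0037194 ,  0.00033584,
        0.00146048,  0.0003296 ]), 'tau': array([ 1.55385478e-03, -5.96924365e+01,  1.60940632e+00, -2.81490952e+01,
        1.26662746e-02,  6.56643446e-03,  5.58682734e-05]), 'tcp_pos': array([6.74570319e-01, 3.71667830e-05, 2.30536430e-01]), 'orientation': array([-2.22074385e+00, -2.22081163e+00,  1.63537509e-03]), 'contact_force': array([0.67796183, 0.29764455, 1.13944208]), 'moment': array([-0.03029403, -0.00212692, -0.00286393]), 'gripper_force': 0.0, 'grip_width': 0.08563032784333488}
```

View pics/scene0.png

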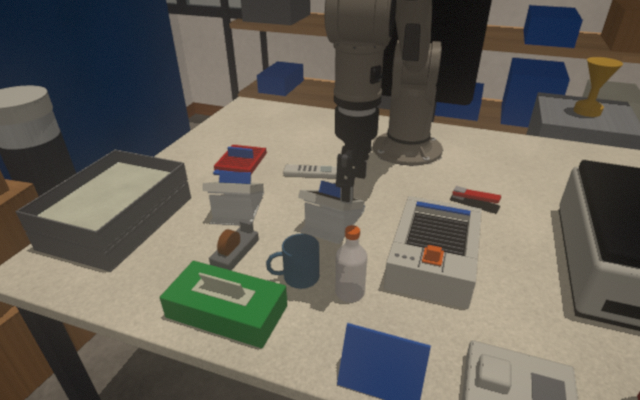

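View pics/side0.png

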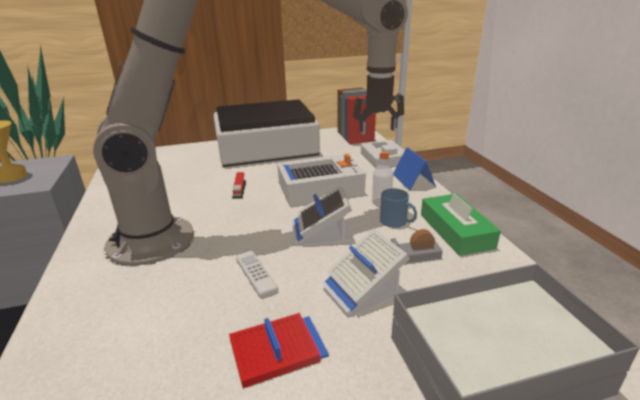

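View pics/wrist0.png

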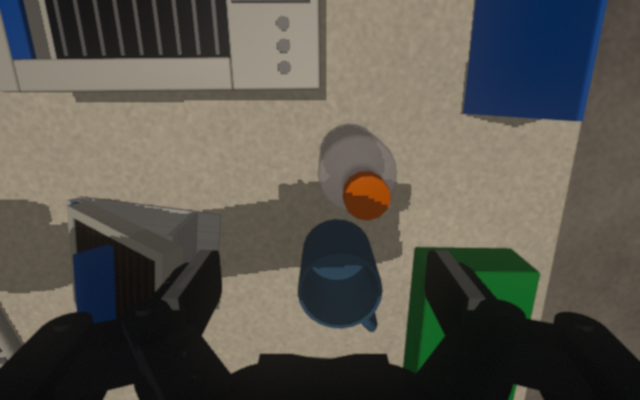

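The side view shows three filter candidates:
- White pleats on a stand at about (365,265), with its blue fin at (362,258).
- Dark pleats on a stand at (322,208). This is the used filter.
- A red one flat on the desk at (275,345). This is the look-alike.

The white one fits `clean_centre`. In the scene view it sits at (235,190). The purifier is at scene (435,245), its lip at (443,208) and its orange knob at (432,256). Next I'll measure and enlarge.

Run:
```python
from h import *
L={n:np.load(f'pics/{n}0.npz') for n in ['scene','side','wrist']}
def hsv(n): return cv2.cvtColor(L[n]['p'],cv2.COLOR_RGB2HSV)
def comps(n,lo,hi,roi,amin=15):
    m=cv2.inRange(hsv(n),lo,hi); x0,y0,x1,y1=roi; z=np.zeros_like(m); z[y0:y1,x0:x1]=m[y0:y1,x0:x1]
    k,l,s,c=cv2.connectedComponentsWithStats(z)
    for i in range(1,k):
        if s[i,4]>=amin:
            P=L[n]['X'][l==i]; P=P[~np.isnan(P[:,0])]
            print(n,c[i].round(1),s[i,4],'med',np.median(P,0).round(4),'lo',np.percentile(P,3,0).round(4),'hi',np.percentile(P,97,0).round(4))
B=((105,110,40),(125,255,255)); O=((3,150,120),(18,255,255))
print('blue');comps('side',*B,(270,150,420,320));comps('scene',*B,(190,140,500,240))
print('orange');comps('side',*O,(320,140,400,180));comps('scene',*O,(400,230,460,280))
# purifier & stand points by height
for n in ['scene','side']:
    X=L[n]['X']
    m=(abs(X[...,2]-.08)<.006)&(X[...,0]>.3)&(X[...,0]<1)&(X[...,1]>.05)&(X[...,1]<.5)
    P=X[m][:,:2]; q=cv2.minAreaRect((P*1000).astype(np.float32)); print(n,'rim',q,len(P))
X=L['side']['X']; m=np.zeros((400,640),bool); m[235:300,330:405]=1
h=hsv('side'); m&=(h[...,1]<70)&(h[...,2]>120)
P=X[m]; P=P[~np.isnan(P[:,0])&(P[:,2]>.02)]
from numpy.linalg import svd
for _ in range(6):
    c=P.mean(0); nrm=svd(P-c)[2][2]; e=(P-c)@nrm; s=max(abs(e).mean()*2,.002); P=P[abs(e)<s]
print('plane',c,nrm*np.sign(nrm[2]),len(P),P.min(0),P.max(0))
a=cv2.resize(L['side']['p'][220:320,310:430,::-1],None,fx=4,fy=4,interpolation=cv2.INTER_CUBIC)
b=cv2.resize(L['scene']['p'][170:310,380:500,::-1],None,fx=3,fy=3,interpolation=cv2.INTER_CUBIC)
out=np.zeros((max(a.shape[0],b.shape[0]),max(1,a.shape[1]+b.shape[1]),3),np.uint8);out[:a.shape[0],:a.shape[1]]=a;out[:b.shape[0],a.shape[1]:]=b[:, :]
cv2.imwrite('pics/crop1.png',out[:, :800]); print(out.shape)
```

```text
blue
side [408.1 168.1] 632 med [0.8456 0.1152 0.055 ] lo [0.8244 0.0569 0.0113] hi [0.8667 0.1787 0.1002]
side [289.8 172.4] 49 med [0.4358 0.148  0.082 ] lo [0.4305 0.1041 0.0802] hi [0.4422 0.2036 0.0839]
side [319.3 208.2] 45 med [ 0.4584 -0.1463  0.1017] lo [ 0.4521 -0.1503  0.0854] hi [ 0.4649 -0.0988  0.1089]
side [361.4 257.6] 89 med [ 0.4873 -0.3844  0.1046] lo [ 0.4776 -0.4157  0.0955] hi [ 0.4969 -0.3462  0.107 ]
side [340.4 293.4] 226 med [ 0.4357 -0.396   0.0262] lo [ 0.4213 -0.4417  0.0219] hi [ 0.4497 -0.3451  0.03  ]
scene [235.8 148.4] 16 med [ 0.2726 -0.4908  0.0491] lo [ 0.2669 -0.5137  0.0456] hi [ 0.277 -0.475  0.052]
scene [233.2 176.6] 318 med [ 0.4955 -0.3725  0.0948] lo [ 0.3615 -0.5152  0.0086] hi [ 0.5077 -0.3341  0.1061]
scene [332.8 190.1] 74 med [ 0.468  -0.1066  0.0926] lo [ 0.4606 -0.124   0.0847] hi [ 0.474  -0.0927  0.1027]
scene [443.  207.8] 185 med [0.4386 0.1642 0.0807] lo [0.4307 0.1043 0.0776] hi [0.4438 0.2219 0.083 ]
orange
side [384.1 155.2] 40 med [ 0.6996 -0.0036  0.1686] lo [ 0.6905 -0.0077  0.1596] hi [0.7076 0.0111 0.1733]
side [345.3 161.2] 68 med [0.6309 0.1509 0.0901] lo [0.6097 0.1391 0.0868] hi [0.6412 0.1693 0.1159]
scene [433.2 253.9] 212 med [0.6428 0.1655 0.0897] lo [0.61   0.1458 0.0845] hi [0.6512 0.1817 0.1163]
scene rim ((605.0311279296875, 254.24742126464844), (544.9845581054688, 481.54315185546875), 8.280458450317383) 4582
side rim ((594.6024780273438, 259.50555419921875), (398.08563232421875, 596.3141479492188), 88.138671875) 1453
plane [ 0.50128623 -0.37836135  0.07742487] [-0.48151737 -0.12380353  0.86764838] 2156 [ 0.42808576 -0.44602902  0.04051624] [ 0.57654823 -0.3043816   0.11800544]
(420, 840, 3)
```

View pics/crop1.png

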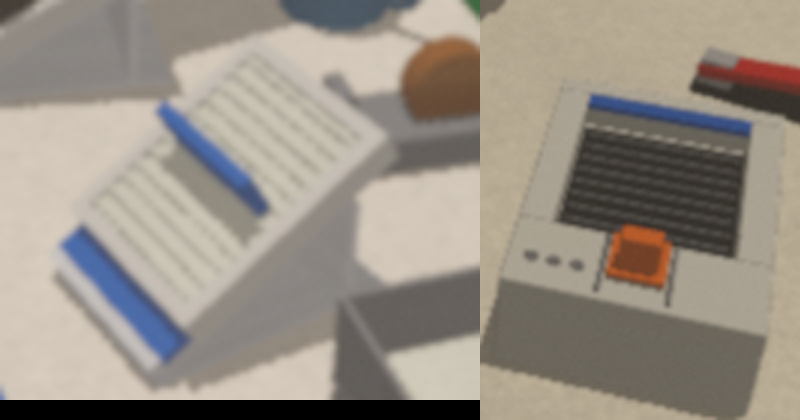

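The crop confirms the clean filter: white pleats and frame, blue fin at about (210,160), blue tongue at about (120,295) against the ledge. The purifier's lip is at (670,115). The latch knob at (640,255) looks close to home, so it has to be drawn back. Next I'll look at both from above with the wrist camera.

```bash
python3 -m crank '[[[3.7,-2.9,-1.6],[0,0,0]],[[3.7,-2.9,-1.6],[0,0,0]],[[3.7,-2.9,-1.6],[0,0,0]],[[3.7,-2.9,-1.6],[0,0,0]],[[3.7,-2.9,-1.6],[0,0,0]]]'; python3 -m crank '[[[0,0,0],[0,0,0]],[[0,0,0],[0,0,0]]]'
python3 - <<'E'
from h import *
n='wrist';p,d,X,ray,tc=grab(n); cv2.imwrite(f'pics/bay1.png',p[...,::-1]); np.savez(f'pics/bay1.npz',p=p,d=d,X=X,ray=ray,tc=tc);print(tc)
E
```

```text
clock: 0.65
tcp_pos: [0.5285, 0.1862, 0.3118]
orientation: [-2.221, -2.221, 0.0]
contact_force: [1.0, 0.7, -0.2]
grip_width: 0.0856
gripper_force: 0.0
clock: 0.85
tcp_pos: [0.5295, 0.186, 0.3117]
orientation: [2.218, 2.224, 0.001]
contact_force: [-0.0, -0.5, -0.5]
grip_width: 0.0854
gripper_force: 0.0
[0.52927806 0.25714417 0.45417765]
```

View pics/bay1.png

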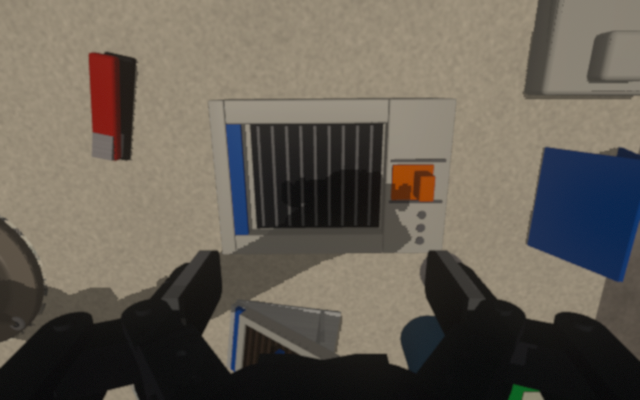

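The wrist view shows the purifier shell at (210..455, 98..253), the lip at (237,180), and the bay mouth out to about x=386. The latch plate starts at about (392,183) and the knob is at (425,187), so the latch may already be drawn back. I'll measure that.

Run:
```python
from h import *
D=np.load('pics/bay1.npz'); X=D['X'];p=D['p'];h=cv2.cvtColor(p,cv2.COLOR_RGB2HSV);ray=D['ray'];tc=D['tc']
def cast(u,v,z): 
    q=cv2.remap(ray.astype(np.float32),np.float32([[u]]),np.float32([[v]]),1)[0,0]; return tc+q*(z-tc[2])/q[2]
roi=np.zeros((400,640),bool); roi[90:260,200:465]=1
Z=X[...,2]
print('z hist',[(round(a,3),int(((Z>a)&(Z<=a+.005)&roi).sum())) for a in np.arange(.05,.125,.005)])
rim=roi&(Z>.07)&(Z<.09); cs=max(cv2.findContours(rim.astype(np.uint8),0,1)[0],key=cv2.contourArea)
zr=np.median(Z[rim]);print('zrim',zr, 'desk',np.median(Z[20:80,200:460]))
P=np.array([cast(*c[0].astype(float),zr)[:2]*1000 for c in cs],np.float32); q=cv2.minAreaRect(P);print('outer rect',q)
lip=roi&(h[...,0]>100)&(h[...,0]<128)&(h[...,1]>120)&(h[...,2]>60); lip[:, 260:]=0
cs=max(cv2.findContours(lip.astype(np.uint8),0,1)[0],key=cv2.contourArea)
P=np.array([cast(*c[0].astype(float),zr)[:2]*1000 for c in cs],np.float32);print('lip',cv2.minAreaRect(P),np.median(Z[lip]))
o=roi&(h[...,0]<20)&(h[...,1]>150)&(h[...,2]>80)
kn=o&(Z>.103); print('knob top px',kn.sum(),X[kn].min(0),X[kn].max(0),np.median(X[kn],0))
pl=o&(Z<.095);print('plate',pl.sum(),np.percentile(X[pl],2,0),np.percentile(X[pl],98,0))
hole=roi&(Z<.07)&(Z>.05); hole[:, :240]=0;hole[:,400:]=0; hole[:110]=0; hole[240:]=0
print('floor',np.percentile(X[hole],1,0),np.percentile(X[hole],99,0))
# other views
for n in ['scene','side']:
    E=np.load(f'pics/{n}0.npz'); Y=E['X']; hh=cv2.cvtColor(E['p'],cv2.COLOR_RGB2HSV)
    a=(hh[...,0]<18)&(hh[...,1]>150)&(hh[...,2]>100)&(abs(Y[...,0]-.62)<.05)&(abs(Y[...,1]-.16)<.04)
    k=a&(Y[...,2]>.108); print(n,'knobtop',k.sum(),np.median(Y[k],0),Y[k].min(0),Y[k].max(0))
    b=(abs(Y[...,2]-.08)<.004)&(Y[...,0]>.38)&(Y[...,0]<.72)&(Y[...,1]>.06)&(Y[...,1]<.28); print(cv2.minAreaRect((Y[b][:,:2]*1000).astype(np.float32)),np.median(Y[b],0))
```

```text
z hist [(np.float64(0.05), 14), (np.float64(0.055), 3912), (np.float64(0.06), 10809), (np.float64(0.065), 305), (np.float64(0.07), 356), (np.float64(0.075), 12112), (np.float64(0.08), 7038), (np.float64(0.085), 928), (np.float64(0.09), 40), (np.float64(0.095), 46), (np.float64(0.1), 52), (np.float64(0.105), 44), (np.float64(0.11), 401), (np.float64(0.115), 16), (np.float64(0.12), 0)]
zrim 0.07975824805691736 desk nan
outer rect ((538.8662109375, 162.30197143554688), (260.67974853515625, 177.26727294921875), 0.5263136029243469)
lip ((434.1025390625, 160.96353149414062), (15.421283721923828, 124.4826889038086), 0.5718492865562439) nan
knob top px 475 [0.62680659 0.1497639  0.10302589] [0.6433917  0.17698072 0.115733  ] [0.6341082  0.16452097 0.1133927 ]
plate 924 [0.60542881 0.14266699 0.08478682] [0.6470308  0.18149965 0.09285673]
floor [0.43907227 0.09735119 0.05856551] [0.59865729 0.2227995  0.06727629]
scene knobtop 107 [0.64244989 0.16434603 0.11468079] [0.63002936 0.15102404 0.10801698] [0.64713028 0.17880273 0.11689956]
((540.7893676757812, 163.9746551513672), (266.17132568359375, 178.07040405273438), 0.3820461332798004) [0.6069312  0.17325699 0.08110244]
side knobtop 11 [0.6322794  0.1519233  0.11340665] [0.63041567 0.14312165 0.10836234] [0.63659261 0.16284394 0.11760296]
((541.4407348632812, 158.90805053710938), (263.3671875, 187.99649047851562), 1.3261518478393555) [0.54022181 0.12361055 0.08164559]
```

```bash
python3 -m crank '[[[-5,0,0],[0,0,0]],[[-5,0,0],[0,0,0]],[[-5,0,0],[0,0,0]],[[-5,0,0],[0,0,0]],[[-5,0,0],[0,0,0]]]'; python3 -m crank '[[[-5,0,0],[0,0,0]],[[-5,0,0],[0,0,0]],[[-5,0,0],[0,0,0]],[[-5,0,0],[0,0,0]],[[-5,0,0],[0,0,0]]]';python3 -m crank '[[[-2.5,-1.5,0],[0,0,0]],[[0,0,0],[0,0,0]],[[0,0,0],[0,0,0]]]'
python3 - <<'E'
from h import *
n='wrist';p,d,X,ray,tc=grab(n); cv2.imwrite(f'pics/fil1.png',p[...,::-1]); np.savez(f'pics/fil1.npz',p=p,d=d,X=X,ray=ray,tc=tc);print(tc)
E
```

```text
clock: 1.4
tcp_pos: [0.5295, -0.0693, 0.3106]
orientation: [-2.225, -2.217, 0.002]
contact_force: [0.7, 0.7, 0.3]
grip_width: 0.0853
gripper_force: 0.0
clock: 1.9
tcp_pos: [0.5285, -0.3191, 0.3104]
orientation: [-2.224, -2.217, 0.002]
contact_force: [1.3, 0.2, 0.9]
grip_width: 0.0854
gripper_force: 0.0
clock: 2.2
tcp_pos: [0.5135, -0.3421, 0.3103]
orientation: [-2.225, -2.215, 0.002]
contact_force: [-0.3, 0.1, -0.0]
grip_width: 0.0857
gripper_force: 0.0
[ 0.51418538 -0.27096134  0.45272813]
```

View pics/fil1.png

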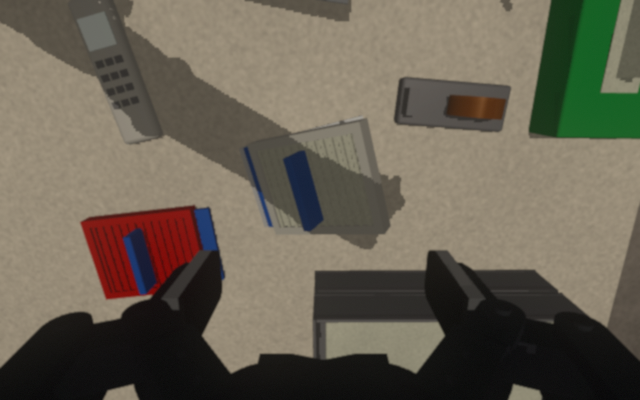

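The wrist view shows the clean filter at (250..390, 118..235), with its fin from (295,152) to (315,228) and its tongue at (258,188). The red look-alike is at (150,250) and I leave it alone. The latch measures about 17 mm of travel, which is only just clear, so I'll draw it fully back first. Next is the filter pose.

```bash
cat > fit.py <<'E'
from h import *
def filt(X,h,c0,rad=.1,it=10):
    """pose of a filter from a cloud: top plane + rectangle + fin"""
    ok=(np.linalg.norm(X-c0,axis=-1)<rad)&(h[...,2]>0)
    P=X[ok]; n=np.array([-.48,-.12,.87]); c=np.array(c0,float); Q=P[abs((P-c)@n)<.012]
    for w in [.012,.008,.006,.004,.004]:
        c=Q.mean(0); n=np.linalg.svd(Q-c)[2][2]; n*=np.sign(n[2]); Q=P[abs((P-c)@n)<w]
    return P,Q,c,n
E
python3 - <<'E'
from fit import *
for nm,c0 in [('fil1',(.50,-.38,.078)),('side0',(.50,-.38,.078))]:
    D=np.load(f'pics/{nm}.npz'); X=D['X']; h=cv2.cvtColor(D['p'],cv2.COLOR_RGB2HSV)
    P,Q,c,n=filt(np.nan_to_num(X,nan=9),h,c0)
    blue=(h[...,0]>100)&(h[...,0]<128)&(h[...,1]>110)
    ex=np.array([0,0,1])-n*n[2]; ex/=np.linalg.norm(ex); ey=np.cross(n,ex)
    print(nm,'n',n.round(3),'tilt',np.degrees(np.arccos(n[2])).round(1),len(Q))
    uv=np.c_[(Q-c)@ex,(Q-c)@ey]*1000
    q=cv2.minAreaRect(uv.astype(np.float32)); print(' top rect',np.round(q[0],1),np.round(q[1],1),round(q[2],1),'centre',c+ex*q[0][0]/1e3+ey*q[0][1]/1e3,'yaw uphill',np.degrees(np.arctan2(ex[1],ex[0])))
    B=np.nan_to_num(X,nan=9); B=B[blue&(np.linalg.norm(B-np.array(c0),axis=-1)<.11)]
    hh=(B-c)@n
    F=B[(hh>.02)&(hh<.036)]; g=(F-c); r_=cv2.minAreaRect((np.c_[g@ex,g@ey]*1000).astype(np.float32))
    m=F.mean(0);d=np.linalg.svd(F-m)[2][0]; 
    print(' fin n',len(F),'rect',r_,'hmax',np.percentile(hh[hh<.05],99),'top world',c+ex*r_[0][0]/1e3+ey*r_[0][1]/1e3+n*.03,'dir',d.round(3))
    # pixel ends of fin
    T=c0
E
```

```text
fil1 n [-0.484 -0.122  0.867] tilt 29.9 10130
 top rect [-11.9  -3.6] [120.3 151.9] 89.9 centre [ 0.49963605 -0.37142658  0.07749614] yaw uphill 14.14992716897186
 fin n 890 rect ((-10.189189910888672, -3.186077117919922), (8.489034652709961, 82.5168228149414), 0.14327552914619446) hmax 0.0323230610286895 top world [ 0.48642845 -0.37430002  0.10433472] dir [ 0.247 -0.969 -0.   ]
side0 n [-0.491 -0.132  0.861] tilt 30.6 2615
 top rect [-2.4  3.9] [123.9 150.5] 89.3 centre [ 0.50265981 -0.37241298  0.07867584] yaw uphill 15.073235695539305
 fin n 86 rect ((-4.446908473968506, 0.1913299560546875), (76.7665023803711, 6.062604904174805), 88.18171691894531) hmax 0.03387519978707384 top world [ 0.48718256 -0.3803724   0.10346803] dir [ 0.238 -0.971 -0.016]
```

```bash
python3 -m crank '[[[5,0,0],[0,0,0]],[[5,0,0],[0,0,0]],[[5,0,0],[0,0,0]],[[5,0,0],[0,0,0]],[[5,0,0],[0,0,0]]]' 4.5 60; python3 -m crank '[[[4.4,2.4,0],[0,0,0]],[[4.4,2.4,0],[0,0,0]],[[4.4,2.4,0],[0,0,0]],[[4.4,2.4,0],[0,0,0]],[[4.4,2.4,0],[0,0,0]]]'; python3 -m crank '[[[3.6,0,3],[0,0,0]],[[0,0,4],[0,0,0]],[[0,0,4],[0,0,0]],[[0,0,4],[0,0,0]],[[0,0,0],[0,0,0]]]'
```

```text
clock: 2.75
tcp_pos: [0.5147, -0.0866, 0.3114]
orientation: [2.219, 2.224, 0.001]
contact_force: [1.6, 0.6, 0.4]
grip_width: 0.0451
gripper_force: 0.0
clock: 3.25
tcp_pos: [0.6349, 0.133, 0.3112]
orientation: [-2.219, -2.224, -0.001]
contact_force: [1.0, 0.1, 0.3]
grip_width: 0.0448
gripper_force: 0.0
clock: 3.75
tcp_pos: [0.6301, 0.1658, 0.1552]
orientation: [-2.215, -2.22, 0.016]
contact_force: [-0.5, -0.5, -0.7]
grip_width: 0.045
gripper_force: 0.0
```

The filter pose agrees across both views: tilt 30°, yaw 14.2°, fin top at about (0.4865, -0.375, 0.104). Next I'll grip the knob.

```bash
python3 -m crank '[[[-0.2,0.4,2],[0,0,0]],[[0,0,2],[0,0,0]],[[0,0,2],[0,0,0]],[[0,0,0],[0,0,0]],[[0,0,0],[0,0,0]]]'; python3 -m crank '[[[0,0,0],[0,0,0]],[[0,0,0],[0,0,0]],[[0,0,0],[0,0,0]],[[0,0,0],[0,0,0]],[[0,0,0],[0,0,0]]]' 0 30;python3 -m crank '[[[0,0.3,0],[0,0,0]],[[0,0.3,0],[0,0,0]],[[0,0.3,0],[0,0,0]],[[0,0.3,0],[0,0,0]],[[0,0,0],[0,0,0]]]'
```

```text
clock: 4.25
tcp_pos: [0.6395, 0.1644, 0.1031]
orientation: [2.22, 2.222, 0.003]
contact_force: [0.5, -0.0, 1.0]
grip_width: 0.0451
gripper_force: 0.0
clock: 4.75
tcp_pos: [0.6395, 0.164, 0.1031]
orientation: [2.22, 2.221, 0.003]
contact_force: [-2.1, -0.3, 6.4]
grip_width: 0.0151
gripper_force: 33.6
clock: 5.25
tcp_pos: [0.6489, 0.1641, 0.103]
orientation: [-2.219, -2.22, 0.004]
contact_force: [-9.6, -1.4, 13.1]
grip_width: 0.0148
gripper_force: 34.4
```

```bash
python3 -m crank '[[[0,0,-0.2],[0,0,0]],[[0,0.2,0],[0,0,0]],[[0,0.2,0],[0,0,0]],[[0,0,0],[0,0,0]]]'
python3 - <<'E'
from h import *
p,d,X,ray,tc=grab('scene'); h=cv2.cvtColor(p,cv2.COLOR_RGB2HSV)
for z in [0]:
    a=(h[...,0]<18)&(h[...,1]>150)&(h[...,2]>100)&(abs(X[...,0]-.63)<.05)&(abs(X[...,1]-.16)<.04)
    q=a&(X[...,2]<.1); print(a.sum(),q.sum(),np.percentile(X[q],[3,97],axis=0))
D=np.load('pics/scene0.npz');X=D['X'];h=cv2.cvtColor(D['p'],cv2.COLOR_RGB2HSV)
a=(h[...,0]<18)&(h[...,1]>150)&(h[...,2]>100)&(abs(X[...,0]-.63)<.05)&(abs(X[...,1]-.16)<.04)
q=a&(X[...,2]<.1); print(a.sum(),q.sum(),np.percentile(X[q],[3,97],axis=0))
E
```

```text
clock: 5.65
tcp_pos: [0.6491, 0.164, 0.103]
orientation: [-2.215, -2.218, 0.014]
contact_force: [-17.7, -0.2, 11.1]
grip_width: 0.0153
gripper_force: 34.1
178 163 [[0.62639565 0.14603641 0.08384268]
 [0.66328707 0.18238282 0.09587261]]
327 183 [[0.61107798 0.14564338 0.08446004]
 [0.65132762 0.18193381 0.09943729]]
```

```bash
python3 -m crank '[[[0,-0.3,0],[0,0,0]],[[0,0,0],[0,0,0]],[[0,0,0],[0,0,0]],[[0,0,0],[0,0,0]]]' 5 60;python3 -m crank '[[[0,0,-4],[0,0,0]],[[0,0,-5],[0,0,0]],[[0,0,-5],[0,0,0]],[[0,0,-5],[0,0,0]],[[-4,-1,0],[0,0,0]]]';python3 -m crank '[[[-4.6,-1.6,0],[0,0,0]],[[-4.6,-1.6,0],[0,0,0]],[[-4.6,-1.6,0],[0,0,0]],[[-4.6,-1.6,0],[0,0,0]],[[-4.6,-1.6,0],[0,0,0]]]';python3 -m crank '[[[-4.6,-1.6,0],[0,0,0]],[[-4.6,-1.6,0],[0,0,0]],[[-4.6,-1.6,0],[0,0,0]],[[-4.6,-1.6,0],[0,0,0]],[[-4.6,-1.6,0],[0,0,0]]]'; python3 -m crank '[[[0,0,0],[0,0,-0.124]],[[0,0,0],[0,0,-0.124]],[[0,0,0],[-0.13,0,0]],[[0,0,0],[-0.13,0,0]],[[0,0,0],[-0.13,0,0]]]';python3 -m crank '[[[0,0,0],[-0.13,0,0]],[[0,0,0],[0,0,0]],[[0,0,0],[0,0,0]]]'
cat > go.py <<'E'
from h import *
def plan(Rt,pt,verb=1):
    o=monitor.get_obs(); R=Rn.from_rotvec(o['orientation']).as_matrix(); p=np.array(o['tcp_pos'])
    print('t',o['clock'],'tool shift cm',(R.T@(np.array(pt)-p)*100).round(2),'turn',Rn.from_matrix(R.T@Rt).as_rotvec().round(4),'shift in target axes',(Rt.T@(np.array(pt)-p)*100).round(2),'F',np.round(o['contact_force'],1))
def Rtool(yaw,pitch):
    "tool y along filter x (yaw, sloping up by pitch), z = -filter z"
    c,s=np.cos,np.sin
    ex=np.array([c(yaw)*c(pitch),s(yaw)*c(pitch),s(pitch)]); ey=np.array([-s(yaw),c(yaw),0]); n=np.cross(ex,ey)
    return np.c_[ey,ex,-n]
E
python3 - <<'E'
from go import *
Rt=Rtool(np.radians(14.25),np.radians(30)); f=np.array([.4866,-.3755,.1041]); plan(Rt,f+(.024-.08)*Rt[:,2]);plan(Rt,f+.024*Rt[:,2])
E
```

```text
clock: 6.1
tcp_pos: [0.6525, 0.1633, 0.1037]
orientation: [2.221, 2.22, 0.002]
contact_force: [0.3, 0.0, 0.5]
grip_width: 0.0504
gripper_force: 0.0
clock: 6.6
tcp_pos: [0.6457, 0.1311, 0.3019]
orientation: [2.209, 2.228, 0.025]
contact_force: [1.4, 1.1, -0.9]
grip_width: 0.05
gripper_force: 0.0
clock: 7.1
tcp_pos: [0.5611, -0.1085, 0.2937]
orientation: [2.221, 2.22, 0.001]
contact_force: [0.4, -0.9, 0.6]
grip_width: 0.0499
gripper_force: 0.0
clock: 7.6
tcp_pos: [0.481, -0.3386, 0.2938]
orientation: [2.221, 2.22, 0.0]
contact_force: [1.5, 0.1, 0.3]
grip_width: 0.0504
gripper_force: 0.0
clock: 8.1
tcp_pos: [0.4822, -0.3374, 0.2945]
orientation: [1.758, 2.258, 0.45]
contact_force: [-0.2, -0.0, -0.4]
grip_width: 0.0496
gripper_force: 0.0
clock: 8.4
tcp_pos: [0.4813, -0.3371, 0.2934]
orientation: [1.701, 2.182, 0.578]
contact_force: [0.1, -1.2, 0.7]
grip_width: 0.0501
gripper_force: 0.0
t 8.4 tool shift cm [-3.87 -9.76 10.65] turn [-0.0062  0.0009 -0.0022] shift in target axes [-3.85 -9.84 10.58] F [ 0.1 -1.2  0.7]
t 8.4 tool shift cm [-3.86 -9.71 18.65] turn [-0.0062  0.0009 -0.0022] shift in target axes [-3.85 -9.84 18.58] F [ 0.1 -1.2  0.7]
```

```bash
python3 -m crank '[[[-1,-2.5,2.6],[0,0,0]],[[-1,-2.5,2.6],[0,0,0]],[[-1,-2.5,2.6],[0,0,0]],[[-0.85,-2.3,2.8],[-0.005,0,0]],[[0,0,0],[0,0,0]]]'
python3 - <<'E'
from go import *
Rt=Rtool(np.radians(14.25),np.radians(30)); f=np.array([.4866,-.3755,.1041]); plan(Rt,f+.024*Rt[:,2])
E
```

```text
clock: 8.9
tcp_pos: [0.4591, -0.3803, 0.1482]
orientation: [1.701, 2.185, 0.587]
contact_force: [-0.9, 0.9, -0.4]
grip_width: 0.0499
gripper_force: 0.0
t 8.9 tool shift cm [-0.26  0.23  7.61] turn [-0.0039 -0.0063 -0.0025] shift in target axes [-0.21  0.2   7.61] F [-0.9  0.9 -0.4]
```

```bash
python3 -m crank '[[[-0.2,0.2,2],[0,0,0]],[[0,0,2],[0,0,0]],[[0,0,2],[0,0,0]],[[0,0,1.5],[0,0,0]],[[0,0,0],[0,0,0]]]'; python3 -m crank '[[[0,0,0],[0,0,0]],[[0,0,0],[0,0,0]],[[0,0,0],[0,0,0]],[[0,0,0],[0,0,0]],[[0,0,0],[0,0,0]]]' 0 70
python3 - <<'E'
from go import *
Rt=Rtool(np.radians(14.25),np.radians(30)); f=np.array([.4866,-.3755,.1041]); plan(Rt,f+.024*Rt[:,2])
E
```

```text
clock: 9.4
tcp_pos: [0.5007, -0.372, 0.0887]
orientation: [1.692, 2.182, 0.588]
contact_force: [-0.5, 1.1, -1.0]
grip_width: 0.0502
gripper_force: 0.0
clock: 9.9
tcp_pos: [0.4976, -0.3752, 0.0896]
orientation: [1.696, 2.176, 0.584]
contact_force: [-5.6, -0.7, 6.1]
grip_width: 0.0083
gripper_force: 70.6
t 9.9 tool shift cm [ 0.24 -0.21  0.61] turn [ 0.0014  0.0021 -0.0014] shift in target axes [ 0.24 -0.21  0.61] F [-5.6 -0.7  6.1]
```

```bash
python3 -m crank '[[[0,0,0],[0,0,0]],[[0,0,0],[0,0,0]],[[0,0,0],[0,0,0]]]' 4;  python3 -m crank '[[[0.2,0,0.3],[0,0,0]],[[0,0,0.3],[0,0,0]],[[0,0,0],[0,0,0]]]'; python3 -m crank '[[[0,0,0],[0,0,0]],[[0,0,0],[0,0,0]],[[0,0,0],[0,0,0]],[[0,0,0],[0,0,0]],[[0,0,0],[0,0,0]]]' 0 80
python3 - <<'E'
from go import *
Rt=Rtool(np.radians(14.25),np.radians(30)); f=np.array([.4866,-.3755,.1041]); plan(Rt,f+.024*Rt[:,2])
E
```

```text
clock: 10.2
tcp_pos: [0.4987, -0.3739, 0.0889]
orientation: [1.695, 2.178, 0.586]
contact_force: [0.2, -0.6, 0.2]
grip_width: 0.04
gripper_force: 0.0
clock: 10.5
tcp_pos: [0.501, -0.3708, 0.083]
orientation: [1.695, 2.179, 0.586]
contact_force: [-1.1, -0.4, -0.2]
grip_width: 0.0397
gripper_force: 0.0
clock: 11.0
tcp_pos: [0.5001, -0.3718, 0.0834]
orientation: [1.696, 2.178, 0.584]
contact_force: [-5.3, 0.5, 2.4]
grip_width: 0.0081
gripper_force: 79.0
t 11.0 tool shift cm [-0.03 -0.18 -0.1 ] turn [ 0.0007  0.0008 -0.0012] shift in target axes [-0.03 -0.18 -0.1 ] F [-5.3  0.5  2.4]
```

```bash
python3 -m crank '[[[0,0,-1.5],[0,0,0]],[[0,0,-2.5],[0,0,0]],[[0,2,-3.5],[0,0,0]],[[0,3,-3.5],[0,0,0]],[[0,3,-3.5],[0,0,0]]]';python3 -m crank '[[[0,3,-3.5],[0,0,0]],[[0,3,-2.5],[0,0,0]],[[0,0,0],[0,0,0]],[[0,0,0],[0,0,0]]]'
cat > held.py <<'E'
from fit import *
import sys
ims=[]
for nm in ['side','wrist','scene']:
    o=monitor.get_obs(); R=Rn.from_rotvec(o['orientation']).as_matrix(); t=np.array(o['tcp_pos'])
    p,d,X,ray,tc=grab(nm); ims.append(p)
    Y=(X-t)@R   # tool coords
    # filter coords nominal: x=tool y+10mm, y=tool x, z=15mm - tool z
    Fx=np.stack([Y[...,1]*1e3+10,Y[...,0]*1e3,15-Y[...,2]*1e3],-1); Fx=np.nan_to_num(Fx,nan=999)
    m=(abs(Fx[...,0]-10)<95)&(abs(Fx[...,1])<75)&(abs(Fx[...,2]-10)<6); Q=Fx[m]
    if len(Q)<150: print(nm,'few',len(Q)); continue
    for _ in range(4):
        c=Q.mean(0); n=np.linalg.svd(Q-c)[2][2]; n*=np.sign(n[2]); Q=Fx[(abs(Fx[...,0]-10)<95)&(abs(Fx[...,1])<75)&(abs((Fx-c)@n)<3)]
    z0=c[2]-(n[0]*(0-c[0])+n[1]*(0-c[1]))/n[2]
    print(nm,len(Q),'top z at centre',z0.round(1),'n',n.round(3),'x',np.percentile(Q[:,0],[1,99]).round(1),'y',np.percentile(Q[:,1],[1,99]).round(1),'rect',[np.round(k,1) for k in cv2.minAreaRect(Q[:,:2].astype(np.float32))])
cv2.imwrite('pics/'+sys.argv[1],np.vstack([ims[0][::1],])[...,::-1]); cv2.imwrite('pics/w_'+sys.argv[1],ims[1][...,::-1]);cv2.imwrite('pics/s_'+sys.argv[1],ims[2][...,::-1])
E
python3 held.py held1.png
```

```text
clock: 11.5
tcp_pos: [0.4965, -0.3718, 0.2509]
orientation: [1.698, 2.178, 0.585]
contact_force: [1.6, -0.2, -2.5]
grip_width: 0.0086
gripper_force: 78.4
clock: 11.9
tcp_pos: [0.5184, -0.3662, 0.3317]
orientation: [1.693, 2.179, 0.585]
contact_force: [0.1, 0.9, -3.3]
grip_width: 0.0086
gripper_force: 78.4
side 2379 top z at centre 10.4 n [0.    0.002 1.   ] x [-63.   85.7] y [-62.5  56.1] rect [array([11.9, -2.2]), array([151.6, 122.9]), np.float64(0.1)]Traceback (most recent call last):
  File "held.py", line 13, in <module>
    c=Q.mean(0); n=np.linalg.svd(Q-c)[2][2]; n*=np.sign(n[2]); Q=Fx[(abs(Fx[...,0]-10)<95)&(abs(Fx[...,1])<75)&(abs((Fx-c)@n)<3)]
                   ~~~~~~~~~~~~~^^^^^
    u, s, vh = gufunc(a, signature=signature)
               ~~~~~~^^^^^^^^^^^^^^^^^^^^^^^^
numpy._core._exceptions._ArrayMemoryError: Unable to allocate 20.2 GiB for an array with shape (52042, 52042) and data type float64
```

```bash
sed -i 's/svd(Q-c)/svd(Q-c,full_matrices=False)/' held.py; python3 held.py held1.png
```

```text
side 2360 top z at centre 10.4 n [0.001 0.005 1.   ] x [-63.   85.4] y [-62.5  55.8] rect [array([12. , -2.2]), array([123.8, 151.7]), np.float64(89.7)]
wrist 50742 top z at centre 9.4 n [ 0.001 -0.011  1.   ] x [-64.2  83.3] y [-50.9  59.5] rect [array([ 9.3, -0.4]), array([120.7, 151.3]), np.float64(89.8)]
scene 207 top z at centre 8.3 n [-0. -0.  1.] x [-44.   88.8] y [-56.8  62.9] rect [array([43.9, 37.5]), array([ 93.3, 185.4]), np.float64(49.6)]
```

View pics/w_held1.png

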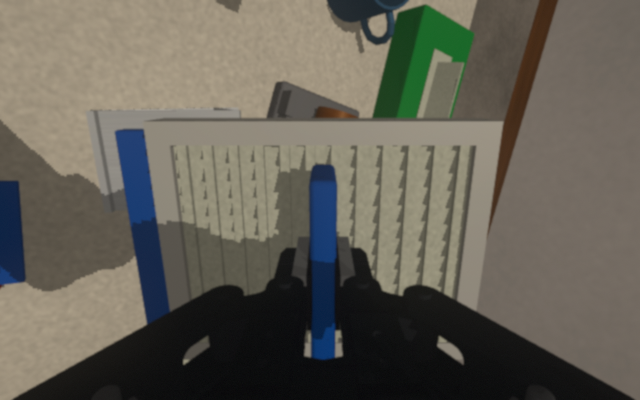

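```bash
cat >> go.py <<'E'
BAY=np.array([.513,.1625,.060]); BY=.009
def tcp(xt,zt,pitch,off=(95,.5,25),yaw=BY):
    Rt=Rtool(yaw,pitch); Rb=Rn.from_rotvec([0,0,BY]).as_matrix()
    return Rt, BAY+Rb@np.array([xt,0,zt])/1e3+(Rt[:,1]*off[0]+Rt[:,0]*off[1]-Rt[:,2]*off[2])/1e3
def go(xt,zt,deg): plan(*tcp(xt,zt,np.radians(deg)))
def where():
    o=monitor.get_obs(); R=Rn.from_rotvec(o['orientation']).as_matrix(); Rb=Rn.from_rotvec([0,0,BY]).as_matrix()
    ex,ey,n=R[:,1],R[:,0],-R[:,2]; c=np.array(o['tcp_pos'])-(ex*10+ey*.5+n*15)/1e3; tip=c-(ex*85+n*10)/1e3
    print('t',o['clock'],'tip mm',(Rb.T@(tip-BAY)*1e3).round(1),'centre',(Rb.T@(c-BAY)*1e3).round(1),'pitch',np.degrees(np.arcsin(ex[2])).round(2),'yaw',np.degrees(np.arctan2(ex[1],ex[0])-BY).round(2),'roll',np.degrees(ey[2]).round(2),'F',np.round(o['contact_force'],1),'M',np.round(o['moment'],2))
E
python3 -c "
from go import *
where();go(-62,60,13)"
```

```text
t 12.15 tip mm [ -68.  -545.9  200. ] centre [  -1.3 -529.8  251.1] pitch 29.95 yaw 13.56 roll 0.16 F [-0.2  0.  -3.7] M [-0.18  0.86  0.02]
t 12.15 tool shift cm [50.83  4.73 21.74] turn [ 0.2942 -0.0901  0.2215] shift in target axes [52.96 -1.22 16.48] F [-0.2  0.  -3.7]
```

```bash
python3 -m crank '[[[0,0,0],[0.098,-0.03,0.074]],[[0,0,0],[0.098,-0.03,0.074]],[[0,0,0],[0.098,-0.03,0.074]],[[4,0,0],[0,0,0]],[[5,0,0],[0,0,0]]]';python3 -m crank '[[[5,0,0],[0,0,0]],[[5,0,0],[0,0,0]],[[5,0,0],[0,0,0]],[[5,0,0],[0,0,0]],[[5,0,0],[0,0,0]]]';python3 -m crank '[[[5,0,0],[0,0,0]],[[5,0,0],[0,0,0]],[[5,0,0],[0,0,0]],[[0,0,0],[0,0,0]],[[0,0,0],[0,0,0]]]';python3 -c "
from go import *
where();go(-62,40,13)"
```

```text
clock: 12.65
tcp_pos: [0.5177, -0.2773, 0.3295]
orientation: [2.094, 2.107, 0.239]
contact_force: [0.9, 1.7, -3.3]
grip_width: 0.0087
gripper_force: 78.9
clock: 13.15
tcp_pos: [0.5145, -0.0252, 0.3297]
orientation: [2.091, 2.109, 0.241]
contact_force: [1.0, 0.3, -3.1]
grip_width: 0.0086
gripper_force: 78.9
clock: 13.65
tcp_pos: [0.5134, 0.1241, 0.3291]
orientation: [2.088, 2.113, 0.239]
contact_force: [-0.1, -1.1, -3.5]
grip_width: 0.0083
gripper_force: 78.8
t 13.65 tip mm [-86.9 -39.2 223.3] centre [ -6.3 -38.9 252.2] pitch 13.03 yaw 0.2 roll -0.13 F [-0.1 -1.1 -3.5] M [-0.12  0.37 -0.02]
t 13.65 tool shift cm [ 3.92 -1.7  18.42] turn [0.0006 0.0015 0.0034] shift in target axes [ 3.89 -1.7  18.43] F [-0.1 -1.1 -3.5]
```

```bash
python3 -m crank '[[[3.9,0,2],[0,0,0.003]],[[0,-0.4,4],[0,0,0]],[[0,-0.4,4],[0,0,0]],[[0,-0.4,4],[0,0,0]],[[0,-0.5,4.4],[0,0,0]]]';python3 -m crank '[[[0,0,0],[0,0,0]],[[0,0,0],[0,0,0]]]';python3 -c "
from go import *
where();go(-62,4,13)
p=grab('side')[0]; cv2.imwrite('pics/sd2.png',cv2.resize(p[120:260,240:440,::-1],None,fx=4,fy=4,interpolation=cv2.INTER_CUBIC))"
```

```text
clock: 14.15
tcp_pos: [0.5398, 0.1595, 0.1458]
orientation: [2.096, 2.102, 0.242]
contact_force: [0.3, 0.4, -2.0]
grip_width: 0.0084
gripper_force: 79.0
clock: 14.35
tcp_pos: [0.539, 0.1603, 0.1467]
orientation: [2.096, 2.104, 0.238]
contact_force: [0.5, 0.4, -2.5]
grip_width: 0.0087
gripper_force: 79.0
t 14.35 tip mm [-60.9  -2.6  40.9] centre [19.7 -3.  69.9] pitch 13.06 yaw -0.26 roll -0.14 F [ 0.5  0.4 -2.5] M [0.05 0.3  0.01]
t 14.35 tool shift cm [ 0.31 -0.94  3.58] turn [ 0.001   0.0035 -0.0044] shift in target axes [ 0.3  -0.94  3.58] F [ 0.5  0.4 -2.5]
```

View pics/sd2.png

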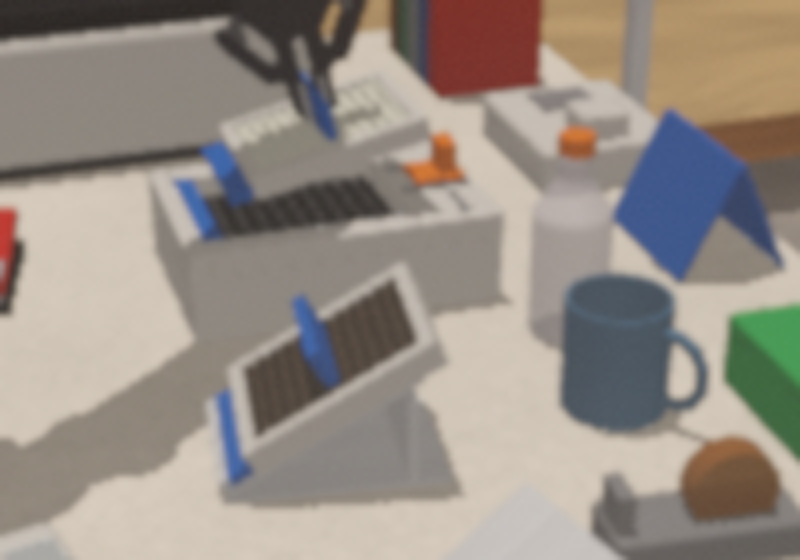

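The filter hovers over the bay with its tongue at crop (230,175), just inside the lip at (195,210), and the latch is drawn back. Lowering now.

```bash
python3 -m crank '[[[0.3,-0.3,1],[0,0,-0.004]],[[0,-0.3,1],[0,0,0]],[[0,-0.2,1],[0,0,0]],[[0,-0.1,0.5],[0,0,0]],[[0,0,0],[0,0,0]]]';python3 -c "
from go import *
where();go(-62,1,13)"
```

```text
clock: 14.9
tcp_pos: [0.5376, 0.1647, 0.1099]
orientation: [2.088, 2.111, 0.239]
contact_force: [-0.1, -0.2, -2.8]
grip_width: 0.0086
gripper_force: 79.0
t 14.9 tip mm [-62.2   1.2   4.1] centre [18.3  1.4 33. ] pitch 13.07 yaw 0.13 roll -0.17 F [-0.1 -0.2 -2.8] M [-0.01  0.38  0.07]
t 14.9 tool shift cm [-0.15 -0.04  0.32] turn [0.0013 0.0025 0.0022] shift in target axes [-0.15 -0.04  0.32] F [-0.1 -0.2 -2.8]
```

Feeling for the floor in small steps.

```bash
python3 -m crank '[[[-0.1,0,0.15],[0,0,0]],[[0,0,0.1],[0,0,0]],[[0,0,0],[0,0,0]]]';python3 -c "
from go import *
where()"; python3 -m crank '[[[0,0,0.1],[0,0,0]],[[0,0,0.1],[0,0,0]],[[0,0,0],[0,0,0]]]';python3 -c "
from go import *
where();go(-83.5,1,13)"
```

```text
clock: 15.2
tcp_pos: [0.5391, 0.164, 0.1087]
orientation: [2.088, 2.11, 0.242]
contact_force: [0.0, -0.0, -2.8]
grip_width: 0.0081
gripper_force: 79.0
t 15.2 tip mm [-60.7   0.5   2.7] centre [19.8  0.7 31.8] pitch 13.19 yaw 0.09 roll -0.11 F [ 0.  -0.  -2.8] M [ 0.02  0.37 -0.01]
clock: 15.5
tcp_pos: [0.5393, 0.164, 0.1065]
orientation: [2.088, 2.11, 0.241]
contact_force: [-0.2, 0.3, -3.6]
grip_width: 0.0084
gripper_force: 79.0
t 15.5 tip mm [-60.5   0.5   0.5] centre [20.   0.7 29.6] pitch 13.17 yaw 0.1 roll -0.12 F [-0.2  0.3 -3.6] M [0.   0.39 0.01]
t 15.5 tool shift cm [-0.07 -2.22 -0.54] turn [0.0029 0.0018 0.0017] shift in target axes [-0.07 -2.22 -0.54] F [-0.2  0.3 -3.6]
```

```bash
python3 -m crank '[[[0,-0.6,-0.14],[0,0,0]],[[0,-0.6,-0.14],[0,0,0]],[[0,-0.5,-0.12],[0,0,0]],[[0,0,0],[0,0,0]]]';python3 -c "
from go import *
where();go(-84,1,13)"
```

```text
clock: 15.9
tcp_pos: [0.5207, 0.1638, 0.1065]
orientation: [2.088, 2.111, 0.24]
contact_force: [-0.2, 0.1, -3.2]
grip_width: 0.0088
gripper_force: 79.0
t 15.9 tip mm [-79.1   0.4   0.6] centre [ 1.4  0.7 29.6] pitch 13.13 yaw 0.15 roll -0.14 F [-0.2  0.1 -3.2] M [ 0.03  0.46 -0.04]
t 15.9 tool shift cm [-0.07 -0.46 -0.13] turn [0.0022 0.0019 0.0026] shift in target axes [-0.07 -0.46 -0.13] F [-0.2  0.1 -3.2]
```

```bash
python3 -m crank '[[[0,-0.25,-0.06],[0,0,0]],[[0,-0.2,-0.05],[0,0,0]],[[0,0,0],[0,0,0]]]';python3 -c "
from go import *
where();go(-84,.7,9);go(-84,.7,5);go(-85,0.5,0)"
```

```text
clock: 16.2
tcp_pos: [0.517, 0.1638, 0.1066]
orientation: [2.088, 2.11, 0.241]
contact_force: [0.3, -0.4, -3.0]
grip_width: 0.0086
gripper_force: 79.0
t 16.2 tip mm [-82.8   0.5   0.6] centre [-2.3  0.7 29.7] pitch 13.16 yaw 0.11 roll -0.12 F [ 0.3 -0.4 -3. ] M [-0.05  0.35  0.02]
t 16.2 tool shift cm [-0.07  0.04  0.66] turn [0.0726 0.0018 0.0018] shift in target axes [-0.07  0.09  0.66] F [ 0.3 -0.4 -3. ]
t 16.2 tool shift cm [-0.07  0.14  1.34] turn [0.1424 0.0019 0.0017] shift in target axes [-0.07  0.33  1.31] F [ 0.3 -0.4 -3. ]
t 16.2 tool shift cm [-0.07  0.1   2.19] turn [0.2297 0.002  0.0016] shift in target axes [-0.07  0.6   2.11] F [ 0.3 -0.4 -3. ]
```

```bash
python3 -m crank '[[[0,0.03,0.33],[0.036,0,0]],[[0,0.05,0.33],[0.036,0,0]],[[0,0.07,0.33],[0.036,0,0]],[[0,0.09,0.33],[0.036,0,0]],[[0,0,0],[0,0,0]]]';python3 -c "
from go import *
where();go(-84.5,0.5,2);go(-85,0.5,0)"
```

```text
clock: 16.7
tcp_pos: [0.5227, 0.1636, 0.0937]
orientation: [2.167, 2.187, 0.091]
contact_force: [-0.1, -0.3, -3.6]
grip_width: 0.0083
gripper_force: 79.1
t 16.7 tip mm [-82.8   0.4   0.7] centre [ 1.1  0.5 17.9] pitch 4.89 yaw 0.01 roll -0.1 F [-0.1 -0.3 -3.6] M [-0.    0.19  0.02]
t 16.7 tool shift cm [-0.05 -0.06  0.48] turn [0.0504 0.0017 0.0001] shift in target axes [-0.05 -0.04  0.49] F [-0.1 -0.3 -3.6]
t 16.7 tool shift cm [-0.05 -0.05  0.82] turn [0.0853 0.0017 0.0001] shift in target axes [-0.05  0.02  0.82] F [-0.1 -0.3 -3.6]
```

```bash
python3 -m crank '[[[0,-0.06,0.25],[0.028,0,0]],[[0,-0.02,0.27],[0.028,0,0]],[[0,0,0],[0,0,0]]]';python3 -c "
from go import *
where()"; python3 -m crank '[[[0,0,0.2],[0.02,0,0]],[[0,0,0.15],[0.01,0,0]],[[0,0,0],[0,0,0]]]';python3 -c "
from go import *
where()"
```

```text
clock: 17.0
tcp_pos: [0.5221, 0.1637, 0.0885]
orientation: [2.195, 2.217, 0.03]
contact_force: [-0.1, 0.2, -2.2]
grip_width: 0.0085
gripper_force: 79.0
t 17.0 tip mm [-85.2   0.5   0.8] centre [-0.5  0.5 13.2] pitch 1.67 yaw 0.04 roll -0.11 F [-0.1  0.2 -2.2] M [ 0.02  0.03 -0.05]
clock: 17.3
tcp_pos: [0.5217, 0.1637, 0.085]
orientation: [2.21, 2.232, -0.003]
contact_force: [0.7, 0.6, -2.4]
grip_width: 0.0084
gripper_force: 79.0
t 17.3 tip mm [-86.3   0.4   0.1] centre [-1.3  0.6 10. ] pitch -0.04 yaw 0.06 roll -0.12 F [ 0.7  0.6 -2.4] M [-0.   -0.02  0.  ]
```

```bash
python3 -m crank '[[[0,0.1,0.05],[0,0,0]],[[0,0,0.08],[0,0,0]],[[0,0,0],[0,0,0]]]';python3 -c "
from go import *
where()"
```

```text
clock: 17.6
tcp_pos: [0.5224, 0.1638, 0.0839]
orientation: [2.209, 2.232, -0.003]
contact_force: [-0.5, 0.4, -2.5]
grip_width: 0.0084
gripper_force: 79.0
t 17.6 tip mm [-85.6   0.5  -1. ] centre [-0.6  0.6  8.9] pitch -0.01 yaw 0.08 roll -0.12 F [-0.5  0.4 -2.5] M [-0.05 -0.01  0.06]
```

```bash
python3 -m crank '[[[0,0,0.08],[0,0,0]],[[0,0,0.07],[0,0,0]],[[0,0,0],[0,0,0]]]';python3 -c "
from go import *
where()
p,d,X,ray,tc=grab('side')
cv2.imwrite('pics/sd3.png',cv2.resize(p[120:220,250:410,::-1],None,fx=5,fy=5,interpolation=cv2.INTER_CUBIC))"
```

```text
clock: 17.9
tcp_pos: [0.5225, 0.1638, 0.0836]
orientation: [2.209, 2.232, -0.003]
contact_force: [-4.1, -2.0, 9.5]
grip_width: 0.0087
gripper_force: 80.8
t 17.9 tip mm [-85.5   0.5  -1.4] centre [-0.5  0.6  8.6] pitch 0.0 yaw 0.07 roll -0.14 F [-4.1 -2.   9.5] M [-0.24  0.85  0.06]
```

View pics/sd3.png

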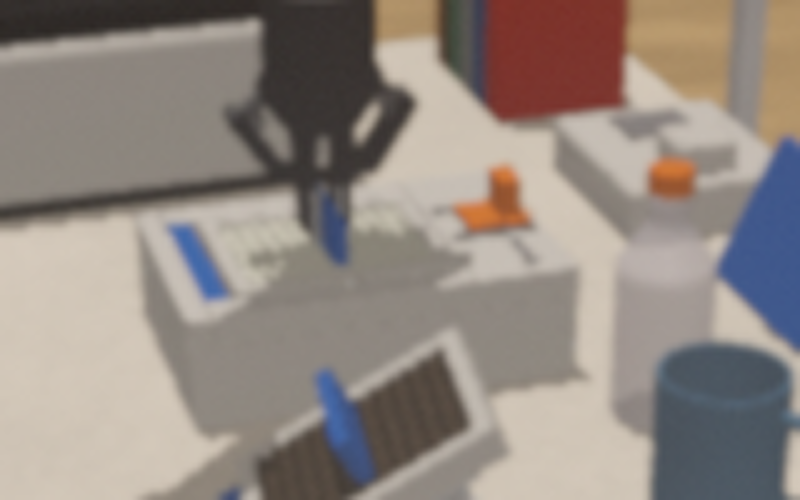

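The filter lies flush, its top level with the rim, and the lip is visible at (200,260). The contact force shows it resting on the floor. Next I'll release, lift and grip the knob.

```bash
python3 -m crank '[[[0,0,0],[0,0,0]],[[0,0,0],[0,0,0]],[[0,0,0],[0,0,0]],[[0,0,0],[0,0,0]]]' 4 30; python3 -m crank '[[[0,0,-2],[0,0,0]],[[0,0,-3],[0,0,0]],[[0,0,-3],[0,0,0]],[[0,4,0],[0,0,0]],[[0,4.5,0],[0,0,0]]]'; python3 -m crank '[[[0,4.3,0],[0,0,0]],[[0,0,0],[0,0,0]],[[0,0,0],[0,0,0]]]'; python3 -c "
from go import *
plan(Rtool(.009,0),(.649,.1638,.101))
p,d,X,ray,tc=grab('side'); h=cv2.cvtColor(p,cv2.COLOR_RGB2HSV)
a=(h[...,0]<18)&(h[...,1]>150)&(h[...,2]>100)&(abs(X[...,0]-.64)<.05)&(abs(X[...,1]-.16)<.04)
for q in (a&(X[...,2]>.1),a): print(q.sum(),np.percentile(X[q],[3,50,97],axis=0).round(4).tolist())"
```

```text
clock: 18.35
tcp_pos: [0.5227, 0.1638, 0.0825]
orientation: [2.209, 2.232, -0.002]
contact_force: [0.1, 0.4, -0.1]
grip_width: 0.0404
gripper_force: 0.0
clock: 18.85
tcp_pos: [0.6085, 0.1654, 0.1644]
orientation: [2.207, 2.233, 0.001]
contact_force: [1.0, 0.2, -0.4]
grip_width: 0.0399
gripper_force: 0.0
clock: 19.15
tcp_pos: [0.6508, 0.165, 0.1615]
orientation: [2.21, 2.232, -0.004]
contact_force: [0.2, 0.1, -0.0]
grip_width: 0.04
gripper_force: 0.0
t 19.15 tool shift cm [-0.11 -0.17  6.05] turn [-0.0013  0.0022  0.0005] shift in target axes [-0.12 -0.18  6.05] F [ 0.2  0.1 -0. ]
18 [[0.6413, 0.1452, 0.1011], [0.6444, 0.1503, 0.108], [0.6504, 0.1604, 0.1158]]
61 [[0.6215, 0.1423, 0.0871], [0.6431, 0.1506, 0.0904], [0.6509, 0.1694, 0.114]]
```

```bash
python3 -m crank '[[[-0.1,-0.2,2],[0,0,0]],[[0,0,2],[0,0,0]],[[0,0,2],[0,0,0]],[[0,0,0],[0,0,0]]]'; python3 -m crank '[[[0,0,0],[0,0,0]],[[0,0,0],[0,0,0]],[[0,0,0],[0,0,0]],[[0,0,0],[0,0,0]]]' 0 30; python3 -m crank '[[[0,-0.6,0],[0,0,0]],[[0,-0.6,0],[0,0,0]],[[0,-0.6,0],[0,0,0]],[[0,-0.6,0],[0,0,0]],[[0,-0.4,0],[0,0,0]]]';python3 -m crank '[[[0,-0.2,0],[0,0,0]],[[0,0,0],[0,0,0]],[[0,0,0],[0,0,0]]]'
```

```text
clock: 19.6
tcp_pos: [0.6453, 0.1637, 0.0999]
orientation: [-2.208, -2.233, 0.011]
contact_force: [0.5, -0.2, 0.0]
grip_width: 0.0398
gripper_force: 0.0
clock: 20.0
tcp_pos: [0.6488, 0.1646, 0.1039]
orientation: [2.209, 2.232, -0.001]
contact_force: [-4.1, 0.7, 6.2]
grip_width: 0.0151
gripper_force: 34.6
clock: 20.5
tcp_pos: [0.6216, 0.1643, 0.1039]
orientation: [2.208, 2.231, 0.003]
contact_force: [1.3, 0.2, 5.3]
grip_width: 0.0152
gripper_force: 34.6
clock: 20.8
tcp_pos: [0.6193, 0.1643, 0.1039]
orientation: [2.208, 2.231, 0.001]
contact_force: [0.7, 0.7, 7.5]
grip_width: 0.0148
gripper_force: 34.8
```

Not at the stop yet, so I continue until the force rises.

```bash
python3 -m crank '[[[0,-0.2,0],[0,0,0]],[[0,-0.15,0],[0,0,0]],[[0,0,0],[0,0,0]]]';python3 -m crank '[[[0,-0.15,0],[0,0,0]],[[0,0,0],[0,0,0]]]'
```

```text
clock: 21.1
tcp_pos: [0.6166, 0.1642, 0.1039]
orientation: [2.208, 2.23, 0.004]
contact_force: [3.4, 0.7, 6.8]
grip_width: 0.0148
gripper_force: 34.6
clock: 21.3
tcp_pos: [0.6165, 0.1642, 0.104]
orientation: [2.207, 2.229, 0.007]
contact_force: [7.6, 1.5, 2.4]
grip_width: 0.015
gripper_force: 34.2
```

The latch reached its stop after 32 mm of travel. I'll release, back off and check.

```bash
python3 -m crank '[[[0,0.3,0],[0,0,0]],[[0,0,0],[0,0,0]],[[0,0,0],[0,0,0]],[[0,0,0],[0,0,0]]]' 4; python3 -m crank '[[[0,0,-3],[0,0,0]],[[0,0,-4],[0,0,0]],[[0,0,-5],[0,0,0]],[[0,0,-5],[0,0,0]],[[1,-4,-4],[0,0,0]]]';python3 -m crank '[[[3,-4,0],[0,0,0]],[[0,0,0],[0,0,0]],[[0,0,0],[0,0,0]]]'
python3 - <<'E'
from go import *
p,d,X,ray,tc=grab('wrist'); cv2.imwrite('pics/end.png',p[...,::-1]); h=cv2.cvtColor(p,cv2.COLOR_RGB2HSV)
Rb=Rn.from_rotvec([0,0,BY]).as_matrix(); B=np.nan_to_num((X-BAY)@Rb*1e3,nan=999)
o=(h[...,0]<20)&(h[...,1]>150)&(h[...,2]>80)&(abs(B[...,0]-110)<60)&(abs(B[...,1])<40)
print('knob',B[o&(B[...,2]>45)].min(0).round(1),B[o&(B[...,2]>45)].max(0).round(1),'plate',np.percentile(B[o],[2,98],axis=0).round(1).tolist())
t=(abs(B[...,0]-10)<60)&(abs(B[...,1])<50)&(abs(B[...,2]-18)<10); Q=B[t]; c=Q.mean(0); A=np.c_[Q[:,:2],np.ones(len(Q))]; print('top plane',np.linalg.lstsq(A,Q[:,2],rcond=None)[0].round(3))
f=(h[...,0]>100)&(h[...,0]<128)&(h[...,1]>110)&(abs(B[...,0])<60)&(abs(B[...,1])<60)&(B[...,2]>42)
print('fin',cv2.minAreaRect(B[f][:,:2].astype(np.float32)))
E
```

```text
clock: 21.7
tcp_pos: [0.6157, 0.1636, 0.1019]
orientation: [2.209, 2.233, -0.005]
contact_force: [0.6, 0.4, 0.1]
grip_width: 0.0402
gripper_force: 0.0
clock: 22.2
tcp_pos: [0.5848, 0.1708, 0.3104]
orientation: [2.212, 2.225, 0.003]
contact_force: [-0.1, 0.5, -0.3]
grip_width: 0.04
gripper_force: 0.0
clock: 22.5
tcp_pos: [0.5402, 0.203, 0.3074]
orientation: [2.206, 2.235, -0.003]
contact_force: [0.1, 0.2, -0.2]
grip_width: 0.04
gripper_force: 0.0
knob [ 96.4 -13.3  51.9] [110.6  12.3  55.7] plate [[73.9, -18.9, 25.4], [114.6, 18.1, 54.9]]
top plane [ 1.0000e-03 -3.0000e-03  1.7469e+01]
fin ((15.970268249511719, 15.480461120605469), (105.21107482910156, 40.48286056518555), 64.65249633789062)
```

View pics/end.png

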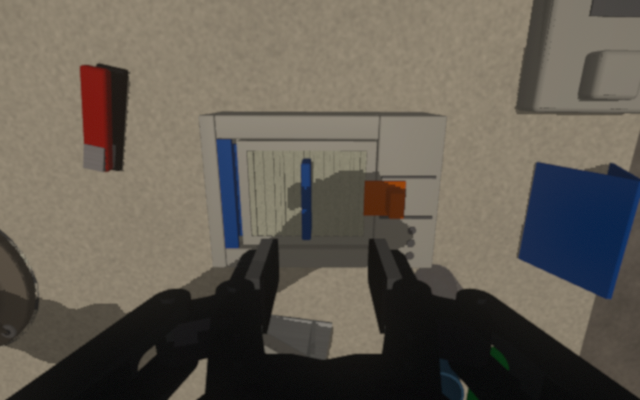

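The final view shows the filter level and flush, with the lip at (228,193) over its tongue. The latch plate at (383,198) covers the filter's edge. The knob measures at bay x of about +103.5, which is home, and the gripper is clear.

```bash
python3 -c "
from bench import r
print(r.hand_in())"
```

```text
the job is handed in; nothing more can be done
None
```

The job is handed in: by my last measurement the clean filter lies flush in the bay, its tongue under the lip and the latch fully home, with the other objects untouched; the hand-in returned no verdict.

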